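# Load a slide carrier into the slide reader

## Robot

A 6-joint arm with a two-finger parallel gripper is mounted at the origin on the work surface. World frame = base frame: x ahead of the robot, y to its left, z up, the work surface at z = 0. Lengths are in m, angles in degrees, forces in N, time in s.
With the tool pointing down it reaches from about 0.225 to 0.875 m from the base axis. Payload 3.4 kg.
Tool frame: the origin (TCP) lies between the finger pads; the fingertips stand 19 mm ahead of it and the grasp point (between the pads) is the TCP; z points along the fingers, y is the line along which they close (so a half turn about z gives the same grasp; the last joint's range is limited). The gripper opens to 85 mm and grips with 20 to 120 N. Pads are 22 mm wide; open, the fingers measure 114 mm over their backs; the gripper's body (76 mm by 85 mm) begins 54 mm behind the grasp point. The pads swing forward as they close: fully open they stand 13 mm farther back than shut.
Start: joints at [63.541, 15.808, 86.224, -0, 77.962, -6.933], TCP at [0.192, 0.542, 0.25] pointing down, gripper open.
Joint ranges: [-165.64, 165.64], [-43.16, 119.46], [12.63, 154.43], [-67.54, 247.53], [6.08, 155.33], [-154.97, 154.97]. Speed limits (degrees/s): [147.25, 147.25, 180, 180, 180, 180].

## Interface

Orientations are given as [roll, pitch, yaw] about the fixed x, y, z axes, in that order (R = Rz(yaw) Ry(pitch) Rx(roll)).
In Python, from station import manip, planner, get_image, camera_info, models gives the robot as it stands. Calls block until the motion is done:
- manip.move_ptp(position, orientation): joint-space move of the TCP to a pose.
- manip.move_straight(position, frame=None, vel=0.15, stop_force=None): straight line of the TCP; frame=None keeps the orientation; vel is the mean speed in m/s. With stop_force (N) it stops when the force on the tool has changed by that much, and returns True; else False.
- manip.set_joints(angles): joint-space move.
- manip.ungrasp() and manip.close_gripper(grip_force=None): open the fingers fully, or close them until they stop; grip_force is the grip in N (None keeps the last).
- manip.sleep(seconds).
- planner.ik(position, orientation): joint angles nearest the present ones, or None.
- manip.state(): the state.
- get_image(name): name is "side" or "top" or "wrist"; returns the picture (420x560x3 uint8, red, green, blue); there is no depth.
- camera_info(name): a dict with "mtx" (3x3 intrinsics, pixels), "R" (3x3) and "t" (3): a world point X has camera coordinates R X + t. Camera axes: x right, y down, z forward; pixel columns grow to the right and rows downward; lengths in m; the calibration is good to about 2 mm. A picture is of the moment at which its call begins: read the wrist's pose just before it. camera_info takes no time and is no camera call; for the wrist camera it gives the pose at the moment of the call.
A pose or a line that the arm cannot do raises manip.PlanningError and nothing moves.
- manip.sign_off(): hands the job in; it is judged then, once.
Trained networks look in the newest picture that a camera, given by its name, has taken for a name from the list of things; names that differ only in an ending like _2 or _b are one class to them, and where a whole thing is asked for, a point or a joint stands for the part that bears it (a point fixed in the world has none). Each returns a list of dicts, best first, with "conf" (0 to 1); they miss things now and then, are a little off and sometimes report something else, mostly with a low value. They report only what shows in the picture. A call takes as long as a camera call. They do not tell look-alikes from the thing itself.
- models.boxes_of(camera, name): "point" ([x, y, z] in m, in the coordinates of the camera as it stood for that picture, good to about 4 mm: the middle of the surface that is visible of it).
- models.mark_of(camera, name): "point" ([x, y, z] in m, in the coordinates of the camera as it stood for that picture, good to about 4 mm: a listed point, or the origin of a listed thing).
The state is a dict: "clock": time; "joints": joint angles; "joint_velocities": joint speeds; "tau": joint torques, N m; "ee_pos": TCP position; "eef_rot": TCP orientation; "wrist_force": force on the tool from outside, world axes, zero at the start; "ft_torque": the same for the moment, N m; "opening": finger opening in m; "gripper_force": force on a finger pad.
Only numpy, scipy, OpenCV 4.12 (cv2) and the standard library are available. Lean on these libraries where they do the work, as an engineer would, in place of code of your own. Each camera call takes 0.05 s, during which the arm holds its last target. There are 200 camera calls.

## Task

Press the green release button so that the slide reader's tray pops out, set the blue slide carrier gently down into the tray's nest, then push the tray by its front past its safety catch and fully home, until the home catch clicks and it stays in. Press and push with care: the mechanism is delicate, so never lean on the reader or ram the tray. Leave the orange carrier and everything else on the bench where it is.

Things in the scene. Friction and masses are not known exactly. Their poses are not given: they have to be found in the camera images.
- scanner: Slide reader, a white box fixed to the bench, 180 deep (x) x 150 wide (y) x 102 high, origin at the centre of its underside. Its front looks along its own -x (towards the robot). A slot 90 wide (z from 36 to 90) in the front takes the tray; roof above. Nothing of the reader bears more than 20 N of push or press.
- release_top (a point): Centre of the top of the green round release button, 26 mm across, on the reader's roof in a dark collar; 120 mm above the bench when up. It lies 55 mm in front (-x) and 52 mm to the +y side of the reader's origin. Its z is up.
- release (a joint): How far the button is pressed, m: 0 up, 0.012 at its hard stop. Its spring: 2 N at the top, 0.4 N more per mm, 6.8 N at the stop; it lets the tray go at about 0.004 to 0.006 (4 to 5 N). It carries the catches' teeth, so it dips by itself while the tray rides over a catch and springs fully up again at the click (half up: not yet latched).
- tray (a joint): How far the tray is out, m: along the reader's own -x. 0.085 fully out. It starts ajar at about 0.025, held by its safety catch. Latched home it rests between -0.008 and +0.008: the home catch is set differently in each reader, which cannot be seen, only felt. A spring always drives the tray out (2.7 N out, 5 N home).
- tray_nest (a point): Point on the tray: centre of the floor of its nest (moves with the tray), axes as the reader's. The nest is an open-topped recess 60 (x) x 64 (y), its rim 4 mm thick and 6 mm high; its floor is 50 mm above the bench. With the tray fully out its centre is 51 mm in front of the reader's face.
- tray_front (a point): Centre of the outer face of the tray's lavender front panel, 84 wide (y), 46 high (38 to 84 mm above the bench), 12 thick, 48 mm in front of the nest's centre. Push here along the reader's +x. Safety catch, then home catch: each 7 to 12 N over some 14 mm, then a click. 0.5 mm past the home click: a buffer, 20 N per mm. A slow push up to 13 to 16 N is enough and safe.
- carrier_blue: Blue slide carrier, loose, 50 to 105 g: a base plate 56 (x) x 60 (y) x 8 high with glass slides on it, and an upright fin in the middle, 30 long (x) x 12 thick (y), top at 36 mm. Origin at the centre of its underside, z up. Grip the fin across y. It goes into the nest flat, its x along the nest's x (either way round). It stands on the bench to the left or right of the reader.
- carrier_orange: Orange slide carrier of the same shape; not to be used or moved.
- slide_box: White slide box 100 x 85 x 34 high, origin under its centre; leave alone.
- oil_bottle: Amber bottle, 36 across, 75 high; leave alone.
- specimen_jar: Clear jar with white lid, 56 across, 70 high; leave alone.
- petri_dish: Glass dish, 90 across, 16 high; leave alone.
- beaker: Glass beaker, 60 across, 80 high; leave alone.
- lens_brush: Lens brush, 160 long, lying flat; leave alone.
Not all that is in view belongs to the job. Several things look just like the carrier_blue: the one meant starts farthest from the robot's base.

How it is judged (in metres and radians):
On the way, in this order (a step that is already met when the one before it is completed fails the run):
1. the release has let the tray pop fully out (value of joint tray above 0.075 m), for 0.2 s.
2. the blue carrier sits flat in the nest of the opened tray and is let go (x of carrier_blue in the frame of tray_nest between -0.005 and 0.005 m and y of carrier_blue in the frame of tray_nest between -0.005 and 0.005 m and z of carrier_blue in the frame of tray_nest between -0.003 and 0.003 m and angle between carrier_blue's own z axis and vertical below 0.08 rad and value of joint tray above 0.06 m and contact force between the arm and carrier_blue below 0.1 N), for 0.3 s.
At the end, for the whole second after the job is handed in: The tray is latched home (joint within 8.5 mm of 0, past both catches, at rest, holding by itself), the button is up again (less than 2.5 mm down), and the blue carrier lies flat in the nest (within 5 mm sideways, 3 mm in height and 0.08 rad of tilt), let go and at rest (x of carrier_blue in the frame of tray_nest between -0.005 and 0.005 m and y of carrier_blue in the frame of tray_nest between -0.005 and 0.005 m and z of carrier_blue in the frame of tray_nest between -0.003 and 0.003 m and angle between carrier_blue's own z axis and vertical below 0.08 rad and value of joint tray between -0.0085 and 0.0085 m and value of joint release below 0.0025 m and velocity of joint tray between -0.01 and 0.01 m/s and linear speed of carrier_blue below 0.02 m/s and contact force between the arm and carrier_blue below 0.1 N); the robot touches nothing.
It fails at once if the robot pushes or presses on the reader, its tray or its release with more than 20 N (contact force between any of the arm, the fingers and scanner above 20 N).
It fails at once if the blue carrier is dropped or pressed onto the reader with more than 50 N (contact force between carrier_blue and scanner above 50 N).
It fails at once if the orange carrier or another bystander is moved by more than 20 mm (distance of any of carrier_orange, slide_box, oil_bottle, specimen_jar, petri_dish, beaker, lens_brush from where it was at the start of the episode above 0.02 m).
It also fails if it takes over 72 s, if anything falls off the work surface, if the arm or the gripper's body presses on something with over 40 N, if the wrist force passes 120 N, or if a joint passes its speed limit or range.

## Working session

There is one attempt and no reset: what is moved stays moved. The work goes in short steps, each a Python script; the robot and the scene stay as the last script left them, time stands still between calls to the robot, and variables do not carry over. Pictures are saved under pics/ and viewed, at most 10 in all, crops included, and the job is handed in when it is done.

```bash
mkdir -p pics; cat > h.py <<'E'
import numpy as np, cv2
from station import manip, planner, get_image, camera_info, models
def world(cam,p):
    c=camera_info(cam); return np.array(c["R"]).T@(np.array(p)-np.array(c["t"]))
def save(cam,fn):
    im=get_image(cam); cv2.imwrite('pics/'+fn,cv2.cvtColor(np.array(im),cv2.COLOR_RGB2BGR)); return im
def find(cam,name,f='mark_of'):
    return [(round(d["conf"],2),world(cam,d["point"]).round(4).tolist()) for d in getattr(models,f)(cam,name)]
E
python3 - <<'E'
from h import *
a=save('top','top.png');b=save('side','side.png')
for cam in('top','side'):
  for n in ['scanner','release_top','tray_nest','tray_front','carrier_blue','carrier_orange']:
    print(cam,n,find(cam,n))
cv2.imwrite('pics/both.png',cv2.resize(cv2.cvtColor(np.vstack([a,b]),cv2.COLOR_RGB2BGR),None,fx=.71,fy=.71))
print(manip.state())
E
```

```text
top scanner [(0.58, [0.6972, -0.0524, 0.0005])]
top release_top [(0.52, [0.5808, -0.3858, -0.0012]), (0.38, [0.6365, -0.0, 0.1217])]
top tray_nest [(0.58, [0.6147, -0.055, 0.0533])]
top tray_front [(0.78, [0.5631, -0.0592, 0.062])]
top carrier_blue [(0.92, [0.3384, 0.2635, 0.0033]), (0.7, [0.4527, 0.2844, -0.0011])]
top carrier_orange [(0.96, [0.4013, -0.2777, -0.002]), (0.69, [0.605, 0.3903, -0.0023])]
side scanner [(0.65, [0.6978, -0.0523, -0.0019])]
side release_top [(0.54, [0.6406, -0.006, 0.1198])]
side tray_nest [(0.7, [0.6157, -0.0602, 0.0493])]
side tray_front [(0.65, [0.5668, -0.0601, 0.0657])]
side carrier_blue [(0.86, [0.408, 0.1544, 0.0006]), (0.81, [0.457, 0.2794, 0.0038]), (0.56, [0.339, 0.263, -0.0003]), (0.29, [0.7338, 0.3172, -0.0061])]
side carrier_orange [(0.87, [0.4061, -0.2796, 0.0028]), (0.61, [0.6965, -0.054, -0.001])]
{'clock': 0.7, 'joints': array([ 6.35401953e+01,  1.58053050e+01,  8.62227263e+01, -1.36188436e-03,
        7.79621627e+01, -6.93100524e+00]), 'joint_velocities': array([ 0.12618717,  0.11735739,  0.02826305,  0.09636625,  0.00384212,
       -0.04142248]), 'tau': array([-1.12632348e-03, -4.16506720e+01, -2.46050137e+01, -3.78025852e-04,
       -3.63944964e-04, -1.83359521e-05]), 'ee_pos': array([0.19222543, 0.54196044, 0.25036572]), 'eef_rot': array([1.79990426e+02, 2.50558754e-03, 1.60471484e+02]), 'wrist_force': array([0.26732074, 0.57013832, 0.86168068]), 'ft_torque': array([-0.01369354,  0.04159674,  0.01535908]), 'gripper_force': 0.0, 'opening': 0.08518367713653371}
```

View pics/top.png

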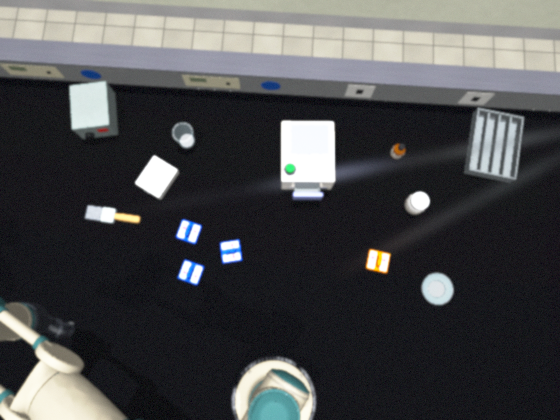

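View pics/side.png

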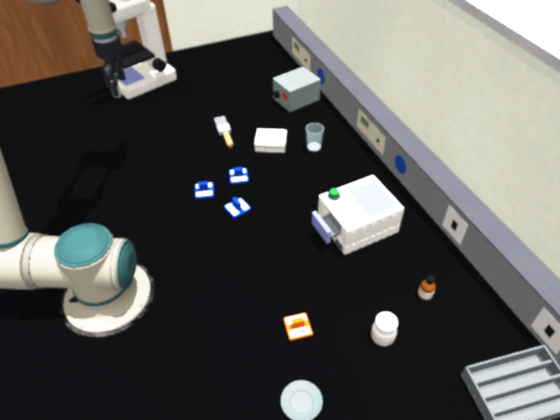

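The three blue carriers are at top pixels (189,231), (231,251) and (191,272). The one at (0.455, 0.282) is the farthest from the base, so it is the target. The reader is at (308,155), with the green button at (290,169) and the tray front at (308,196). Next I'll look at both from close by with the wrist camera.

```bash
python3 - <<'E'
from h import *
O=[180,0,180]
ims=[]
def look(p,fn,names):
    manip.move_ptp(p,O); manip.sleep(.2); ims.append(save('wrist',fn))
    c=camera_info('wrist'); np.savez('pics/'+fn+'.npz',**{k:np.array(c[k]) for k in('mtx','R','t')})
    for n in names: print(fn,n,find('wrist',n))
look([.42,.282,.25],'w1.png',['carrier_blue'])
look([.49,.262,.25],'w2.png',['carrier_blue'])
S=['scanner','release_top','tray_nest','tray_front']
look([.58,-.03,.32],'w3.png',S)
look([.54,-.07,.32],'w4.png',S)
cv2.imwrite('pics/m.png',cv2.resize(cv2.cvtColor(np.vstack([np.hstack(ims[:2]),np.hstack(ims[2:])]),cv2.COLOR_RGB2BGR),(800,600)))
print(manip.state()['clock'])
E
```

```text
w1.png carrier_blue [(0.73, [0.4566, 0.2873, 0.0018]), (0.7, [0.3372, 0.2686, 0.001]), (0.67, [0.4045, 0.1489, 0.0016])]
w2.png carrier_blue [(0.98, [0.3345, 0.2694, 0.0011]), (0.77, [0.4034, 0.1521, 0.0018]), (0.73, [0.6982, -0.0467, -0.0012]), (0.6, [0.4558, 0.2851, -0.0003])]
w3.png scanner [(0.58, [0.6988, -0.0466, -0.0036])]
w3.png release_top [(0.81, [0.6383, -0.0013, 0.1222])]
w3.png tray_nest [(0.83, [0.6164, -0.0573, 0.0468]), (0.63, [0.64, -0.0012, 0.1255])]
w3.png tray_front [(0.81, [0.5714, -0.0582, 0.0682])]
w4.png scanner [(0.79, [0.6976, -0.0481, -0.0038]), (0.3, [0.6381, -0.0002, 0.1244])]
w4.png release_top [(0.78, [0.6377, -0.0036, 0.1242]), (0.48, [0.5714, -0.058, 0.0667])]
w4.png tray_nest [(0.73, [0.6161, -0.0528, 0.0464])]
w4.png tray_front [(0.6, [0.5705, -0.0585, 0.0672])]
5.425
```

View pics/m.png

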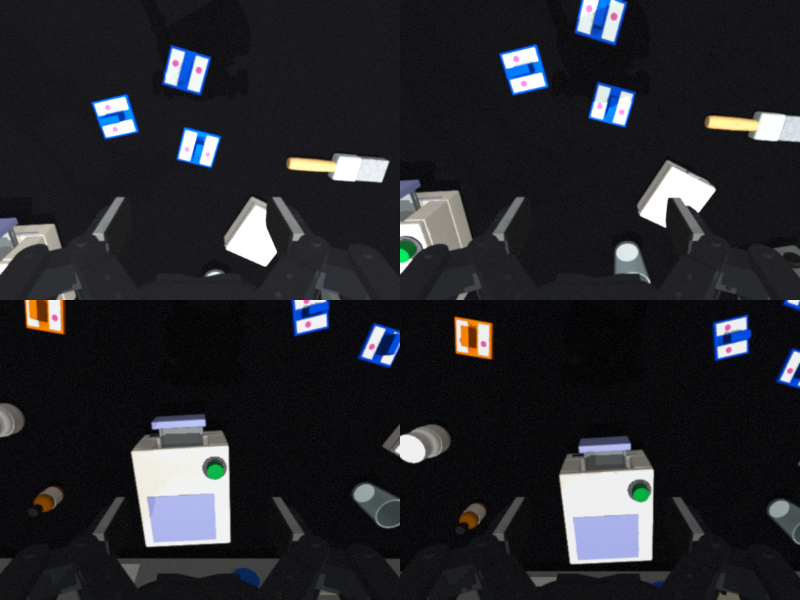

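The wrist views show the target carrier at w1 (277,206) and w2 (297,146), rotated a little. The reader is nearly square to the world, with its button at w3 (300,236). I'll get the yaws and centres from the outlines.

```bash
python3 - <<'E'
from h import *
def proj(c,uv,z):
    d=np.linalg.inv(c['mtx'])@np.c_[uv,np.ones(len(uv))].T; d=c['R'].T@d; o=-c['R'].T@c['t']
    return (o[:,None]+d*(z-o[2])/d[2]).T
def rect(fn,mask,near,z):
    c=np.load('pics/'+fn+'.npz'); cs,_=cv2.findContours(mask,cv2.RETR_EXTERNAL,cv2.CHAIN_APPROX_NONE)
    k=[q for q in cs if cv2.contourArea(q)>100 and cv2.pointPolygonTest(cv2.convexHull(q),near,True)>-5]
    q=max(k,key=cv2.contourArea)
    P=proj(c,q[:,0,:].astype(float),z)[:,:2]
    r=cv2.minAreaRect((P*1000).astype(np.float32)); return [np.round(x,1) for x in r]
for fn,near in(('w1.png',(277,206)),('w2.png',(297,146))):
    im=cv2.imread('pics/'+fn); m=(im.max(2)>80).astype(np.uint8)*255
    m=cv2.morphologyEx(m,cv2.MORPH_CLOSE,np.ones((3,3)))
    print('carrier',rect(fn,m,near,.008))
for fn,g,l in(('w3.png',(300,236),(255,305)),('w4.png',(336,268),(288,330))):
    h=cv2.cvtColor(cv2.imread('pics/'+fn),cv2.COLOR_BGR2HSV)
    print('button',rect(fn,cv2.inRange(h,(45,100,100),(75,255,255)),g,.12))
    print('panel',rect(fn,cv2.inRange(h,(105,35,120),(140,255,255)),l,.102))
    f=(253,177+0) if fn=='w3.png' else (285,206)
    h2=cv2.inRange(h,(105,35,120),(140,255,255)); h2[l[1]-60:]=0
    print('front',rect(fn,h2,(int(f[0]),int(f[1]-10)),.084))
    m=cv2.inRange(h,(0,0,130),(180,255,255)); m=cv2.morphologyEx(m,cv2.MORPH_CLOSE,np.ones((5,5)))
E
```

```text
carrier [array([455.3, 283.4]), array([62.6, 59.3]), np.float64(75.6)]
carrier [array([455.7, 283.5]), array([62.2, 58. ]), np.float64(75.6)]
button [array([639.3,  -3. ]), array([23.8, 24.9]), np.float64(48.7)]
panel [array([733.5, -54.1]), array([ 90.4, 109.6]), np.float64(3.5)]
front [array([574.5, -58.7]), array([13. , 83.3]), np.float64(3.5)]
button [array([638.7,  -2.7]), array([23.6, 24.5]), np.float64(0.1)]
panel [array([733.4, -53.8]), array([ 90.3, 109.9]), np.float64(3.5)]Traceback (most recent call last):
  File "<stdin>", line 21, in <module>
  File "<stdin>", line 8, in rect
ValueError: max() iterable argument is empty
```

Reader yaw is 3.5° and its origin is about (0.697, -0.051), consistent from both the button and the tray front. The carrier is at (0.4555, 0.2835) with yaw -14.4°. Next, press the button.

```bash
python3 - <<'E'
from h import *
O=[180,0,-176.5]
manip.close_gripper(20)
manip.move_ptp([.639,-.003,.165],O); manip.sleep(.3)
f0=np.array(manip.state()['wrist_force'])
r=manip.move_straight([.639,-.003,.129],vel=.015,stop_force=6)
s=manip.state(); print(r,s['ee_pos'],s['wrist_force']-f0)
manip.sleep(.2)
s=manip.state(); print(s['ee_pos'],s['wrist_force']-f0)
manip.move_straight([.639,-.003,.19],vel=.15)
manip.move_ptp([.50,-.06,.32],O); manip.sleep(.2)
save('wrist','w5.png'); c=camera_info('wrist'); np.savez('pics/w5.png.npz',**{k:np.array(c[k]) for k in('mtx','R','t')})
for n in('tray_nest','tray_front'): print(n,find('wrist',n))
print(manip.state()['clock'])
E
```

```text
False [ 0.63914234 -0.00292623  0.12945651] [-0.50494404  0.0918397   5.4448471 ]
[ 0.63914726 -0.00292149  0.12949497] [-0.01400262  0.59047851  5.78394377]
tray_nest [(0.9, [0.5563, -0.0577, 0.0465])]
tray_front [(0.9, [0.5125, -0.0612, 0.0667])]
11.7583
```

View pics/w5.png

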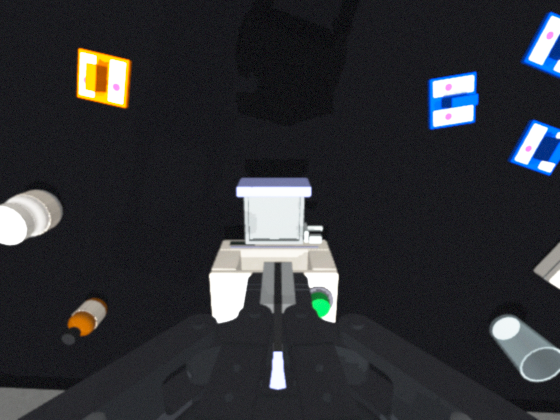

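The tray popped out. The empty nest is at pixel (275,218) and the front panel at (274,187). I'll refine the nest position and then pick up the carrier.

```bash
python3 - <<'E'
from h import *
c=np.load('pics/w5.png.npz'); im=cv2.imread('pics/w5.png'); h=cv2.cvtColor(im,cv2.COLOR_BGR2HSV)
def rect(m,z):
    q=max(cv2.findContours(m,cv2.RETR_EXTERNAL,cv2.CHAIN_APPROX_NONE)[0],key=cv2.contourArea)[:,0,:].astype(float)
    d=c['R'].T@np.linalg.inv(c['mtx'])@np.c_[q,np.ones(len(q))].T; o=-c['R'].T@c['t']
    P=(o[:,None]+d*(z-o[2])/d[2]).T[:,:2]; return cv2.minAreaRect((P*1000).astype(np.float32))
m=cv2.inRange(h,(105,30,110),(140,255,255)); m[205:]=0
f=rect(m,.084); print('front',f); t=np.radians(3.5)
print('nest from front',np.array(f[0])+42*np.array([np.cos(t),np.sin(t)]))
print(im[218,235:315].tolist()[::6], im[185:255,275].tolist()[::5])
O=[180,0,165.6]
manip.ungrasp()
manip.move_ptp([.4555,.2835,.13],O)
manip.move_straight([.4555,.2835,.031],vel=.12); 
manip.close_gripper(30); s=manip.state(); print(s['opening'],s['gripper_force'],s['ee_pos'])
manip.move_straight([.4555,.2835,.15],vel=.15)
s=manip.state(); print(s['opening'],s['wrist_force'],s['clock'])
manip.move_ptp([.5562,-.0595,.2],[180,0,-176.5])
save('wrist','w6.png');c=camera_info('wrist'); np.savez('pics/w6.png.npz',**{k:np.array(c[k]) for k in('mtx','R','t')})
print(find('wrist','carrier_blue'),manip.state()['ee_pos'])
save('side','s6.png')
a=cv2.imread('pics/w6.png');b=cv2.imread('pics/s6.png')[130:260,250:430]
cv2.imwrite('pics/m6.png',np.hstack([cv2.resize(a,(400,300)),cv2.resize(b,(400,300))]))
E
```

```text
front ((407.4053955078125, 116.48533630371094), (51.1417121887207, 51.204750061035156), 12.59929370880127)
nest from front [449.32705704 119.04937496]
[[33, 23, 27], [30, 28, 23], [209, 209, 200], [224, 222, 218], [239, 239, 233], [239, 239, 234], [240, 239, 235], [240, 240, 235], [239, 239, 234], [239, 239, 232], [240, 239, 233], [239, 237, 232], [27, 22, 24], [28, 25, 23]] [[170, 126, 120], [255, 254, 253], [255, 253, 251], [241, 241, 235], [240, 240, 234], [240, 240, 235], [240, 239, 234], [239, 239, 233], [240, 240, 234], [240, 239, 234], [238, 238, 232], [139, 140, 134], [168, 172, 175], [238, 245, 248]]
0.011437770003892029 30.18164098262787 [0.45572059 0.28361578 0.03123989]
0.011405094019000405 [-0.4401128  -0.19822523 -0.99308379] 16.5833
[(0.92, [0.5564, -0.0577, 0.1703]), (0.75, [0.4047, 0.1513, 0.0034])] [ 0.55598171 -0.05819434  0.19966128]
```

View pics/m6.png

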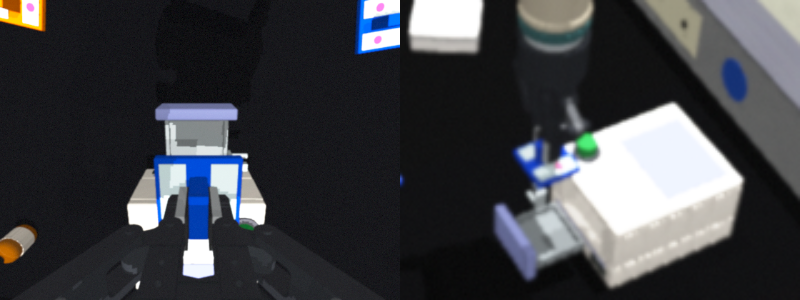

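The carrier is held level, with its front edge at w6 pixels (215–338, 221), and the nest is just ahead of it in view. I'll measure the carrier's front edge and the tray front in this same picture.

```bash
python3 - <<'E'
from h import *
c=np.load('pics/w6.png.npz'); h=cv2.cvtColor(cv2.imread('pics/w6.png'),cv2.COLOR_BGR2HSV)
t=np.radians(3.5); A=np.array([[np.cos(t),np.sin(t)],[-np.sin(t),np.cos(t)]]); O=np.array([.6971,-.0514])
def P(q,z):
    q=np.array(q,float); d=c['R'].T@np.linalg.inv(c['mtx'])@np.c_[q,np.ones(len(q))].T; o=-c['R'].T@c['t']
    return (A@((o[:,None]+d*(z-o[2])/d[2]).T[:,:2]-O).T).T*1000   # reader frame mm
b=cv2.inRange(h,(108,150,80),(130,255,255)); b[:200]=0
l=cv2.inRange(h,(105,30,110),(140,149,255)); l[:130]=0; l[172:]=0; l[:,:200]=0; l[:,345:]=0
for nm,m,z in(('carrier front top edge',b,.177),('front panel top',l,.084)):
    m[:,:200]=0; m[:,350:]=0
    q=max(cv2.findContours(m,cv2.RETR_EXTERNAL,cv2.CHAIN_APPROX_NONE)[0],key=cv2.contourArea)[:,0,:]
    x0,y0,w,hh=cv2.boundingRect(q); p=P(q,z)
    cols=np.arange(x0+5,x0+w-5); top=[(u,np.nonzero(m[:,u])[0].min()-.5) for u in cols if m[:,u].any()]
    e=P(top,z); print(nm,(x0,y0,w,hh),'edge x',np.median(e[:,0]),'slope deg',np.degrees(np.polyfit(e[:,1],e[:,0],1)[0]))
    r=y0+4; print(' y range',P([(x0-.5,r),(x0+w-.5,r)],z)[:,1])
s=manip.state(); print('tcp reader mm',A@(s['ee_pos'][:2]-O)*1000,s['eef_rot'])
E
```

```text
carrier front top edge (215, 217, 126, 118) edge x -171.35243253400188 slope deg 0.20615531983070237
 y range [-27.30839845  32.19309154]
front panel top (217, 145, 116, 24) edge x -193.5246268151522 slope deg -0.18858363227748628
 y range [-41.27455718  42.08543536]
tcp reader mm [-141.21851224    1.7560553 ] [ 1.79971210e+02 -2.94042653e-02 -1.76411474e+02]
```

```bash
python3 - <<'E'
from h import *
for f in('w5','w6'):
    c=np.load(f'pics/{f}.png.npz'); print(f,-c['R'].T@c['t'])
c=np.load('pics/w6.png.npz')
t=np.radians(3.5); A=np.array([[np.cos(t),-np.sin(t)],[np.sin(t),np.cos(t)]]); O=np.array([.6971,-.0514])
def px(x,y,z):
    w=np.r_[A@[x/1e3,y/1e3]+O,z/1e3]; p=c['mtx']@(c['R']@w+c['t']); return (p[:2]/p[2]).round(1)
for n,a in dict(ptop_out=(-189,0,84),ptop_in=(-177,0,84),pbot_out=(-189,0,38),pR=(-189,42,84),pL=(-189,-42,84),car_top=(-169.2,1.76,177),car_bot=(-169.2,1.76,169),carL=(-169.2,31.76,177),carR=(-169.2,-28.24,177),rimfront=(-175,0,56),floorfront=(-171,0,50),rimL=(-141-20,-32,56),rimR=(-161,32,56)).items(): print(n,px(*a))
a=cv2.imread('pics/w6.png')[130:300,180:380]
cv2.imwrite('pics/c6.png',cv2.resize(a,(700,595),interpolation=cv2.INTER_CUBIC))
E
```

```text
w5 [ 0.41845076 -0.06431878  0.44254507]
w6 [ 0.47362003 -0.06299801  0.32350571]
ptop_out [274.  150.9]
ptop_in [274.  167.4]
pbot_out [274.4 143. ]
pR [332.3 151. ]
pL [215.6 150.8]
car_top [276.1 221.8]
car_bot [276.1 216.1]
carL [339.5 221.9]
carR [212.6 221.7]
rimfront [274.3 163.2]
floorfront [274.3 166.6]
rimL [235.6 179.9]
rimR [313. 180.]
```

View pics/c6.png

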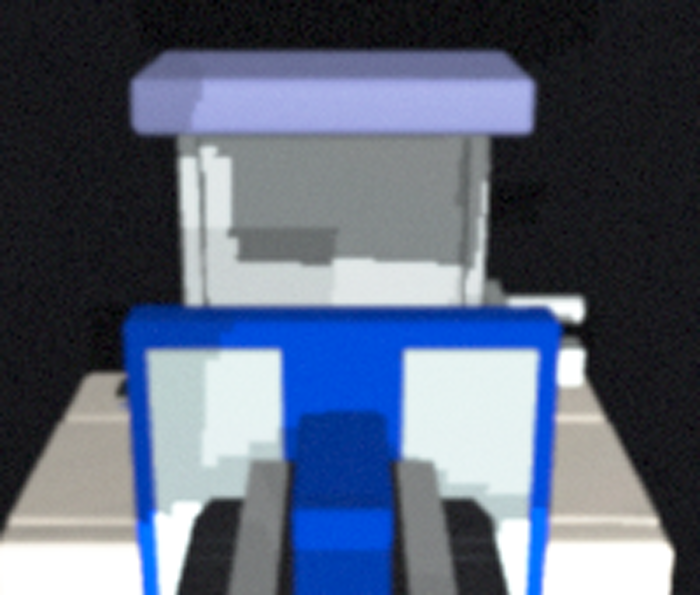

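In the crop, the panel's inner edge is at row 168 and centred at column 275, and the carrier is centred at column 278. Both match the prediction to about 1 mm. The TCP should go to (-140.5, 0) mm in the reader frame. Now lower it with a position correction.

```bash
python3 - <<'E'
from h import *
g=np.array([.55686,-.05998])
def goto(z,v,n=1,**k):
    off=np.zeros(2)
    for i in range(n):
        r=manip.move_straight([*(g+off),z],vel=v,**k); manip.sleep(.15)
        s=manip.state(); e=g-s['ee_pos'][:2]; off+=e
    return off,e,r
off,e,_=goto(.11,.12,1); print(off,e)
off,e,_=goto(.095,.05,2); print(off,e)
e0=manip.state()['ee_pos']; f0=np.array(manip.state()['wrist_force'])
r=manip.move_straight([*(g+off),.0808],vel=.02,stop_force=4); s=manip.state()
print(r,s['ee_pos'],s['wrist_force']-f0,s['eef_rot'],s['clock'])
manip.sleep(.2);print(manip.state()['wrist_force']-f0)
save('wrist','w7.png');save('side','s7.png')
a=cv2.imread('pics/w7.png');b=cv2.imread('pics/s7.png')[150:260,280:430]
cv2.imwrite('pics/m7.png',np.hstack([cv2.resize(a,(400,300)),cv2.resize(b,(400,300))]))
E
```

```text
[-0.00064723  0.00013023] [-0.00064723  0.00013023]
[-5.25713229e-05  9.55037302e-06] [ 1.55940438e-04 -4.18577039e-05]
True [ 0.55646958 -0.059895    0.08115193] [0.46272631 0.97178848 5.17890782] [ 1.79984398e+02 -5.47015108e-02 -1.76499534e+02] 20.8
[0.24307913 0.689863   6.62303306]
```

View pics/m7.png

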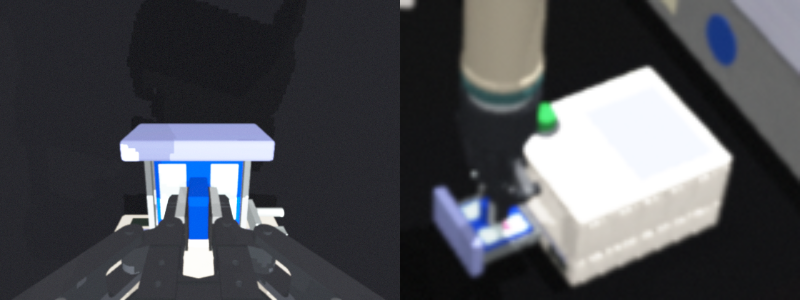

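The carrier touched down at TCP z 0.0812, exactly grasp height + 50 mm, and sits inside the rim in both views. Release it, back off and check.

```bash
python3 - <<'E'
from h import *
manip.ungrasp()
p=manip.state()['ee_pos']
manip.move_straight([p[0],p[1],.17],vel=.12)
manip.close_gripper(20)
t=np.radians(3.5); A=np.array([[np.cos(t),-np.sin(t)],[np.sin(t),np.cos(t)]]); O=np.array([.6971,-.0514])
q=A@[-.225,0]+O
manip.move_ptp([*q,.17],[180,0,-176.5]); 
save('wrist','w8.png');c=camera_info('wrist'); print(find('wrist','carrier_blue')[:2],find('wrist','tray_nest')[:1],(A@[-.141,0]+O),manip.state()['clock'])
save('side','s8.png')
a=cv2.imread('pics/w8.png');b=cv2.imread('pics/s8.png')[150:260,280:430]
cv2.imwrite('pics/m8.png',np.hstack([cv2.resize(a,(400,300)),cv2.resize(b,(400,300))]))
E
```

```text
[(0.68, [0.4055, 0.1512, 0.0012])] [] [ 0.55636299 -0.06000784] 24.05
```

View pics/m8.png

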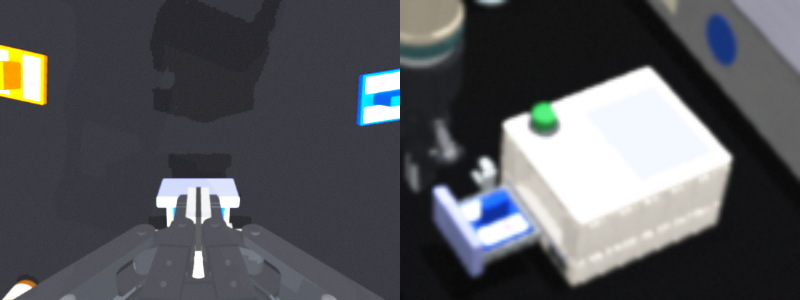

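The carrier lies flat in the nest in the side view (crop (500,215)), and the fingers are clear. Next, push in stages with an absolute force threshold.

```bash
cat >> h.py <<'E'
t=np.radians(3.5); A=np.array([[np.cos(t),-np.sin(t)],[np.sin(t),np.cos(t)]]); O=np.array([.6971,-.0514]); Z=.076
def rx(): return (A.T@(manip.state()['ee_pos'][:2]-O))*1000
def fx(f0): return -(A.T@(np.array(manip.state()['wrist_force'])-f0)[:2])[0]
def push(x,v,lim,f0):
    r=manip.move_straight([*(A@[x/1e3,0]+O),Z],vel=v,stop_force=lim-max(fx(f0),0))
    print(r,'x',rx().round(2),'F',round(fx(f0),2),'t',manip.state()['clock']); return r
E
python3 - <<'E'
from h import *
p=A@[-.225,0]+O
manip.move_straight([*p,Z],vel=.12); manip.sleep(.3)
f0=np.array(manip.state()['wrist_force'])[:3]; f0=np.mean([np.array([manip.state()['wrist_force'],manip.sleep(.02)][0]) for _ in range(8)],0)
np.save('f0.npy',f0); 
import h; fx0=h.fx
h.fx=lambda f:-(A.T@(np.array(manip.state()['wrist_force'])-f)[:2])[0]
print('noise',h.fx(f0),rx())
h.push(-205,.05,4,f0)
h.push(-196,.01,2,f0)
xc=rx()[0]; print('contact',xc)
h.push(-165,.02,13.5,f0); h.push(-140,.015,13.5,f0)
save('side','s9.png'); 
E
```

```text
noise 0.4536838174142896 [-2.24924188e+02 -4.25097888e-02]
False x [-2.0494e+02  8.0000e-02] F 1.3 t 26.0167
True x [-1.9975e+02  1.0000e-01] F 0.78 t 26.6333
contact -199.74944423181674
False x [-1.65e+02  9.00e-02] F 3.95 t 28.5333
False x [-1.3945e+02 -1.3000e-01] F 2.94 t 30.35
```

Contact was at -199.8, so tray home is around -115 ± 8. Now the slow final stage.

```bash
python3 - <<'E'
from h import *
f0=np.load('f0.npy')
r=push(-128,.01,13.5,f0)
while not r and rx()[0]<-105.5:
    r=push(min(rx()[0]+4,-105),.006,13.5,f0)
manip.sleep(.1); print(fx(f0),rx())
save('side','s10.png')
a=cv2.imread('pics/s9.png')[150:260,280:430];b=cv2.imread('pics/s10.png')[150:260,280:430]
cv2.imwrite('pics/m10.png',np.hstack([cv2.resize(a,(400,300)),cv2.resize(b,(400,300))]))
E
```

```text
False x [-129.1    -0.14] F 6.15 t 31.75
False x [-127.23   -0.14] F 9.01 t 32.3833
False x [-125.64   -0.13] F 8.85 t 32.85
False x [-124.35   -0.14] F 9.08 t 33.2667
False x [-123.26   -0.14] F 9.39 t 33.6333
False x [-1.2212e+02 -1.2000e-01] F 10.91 t 33.9667
True x [-1.2156e+02  3.0000e-02] F 2.33 t 34.2333
5.021234285739409 [-123.30763811    0.31088745]
```

View pics/m10.png

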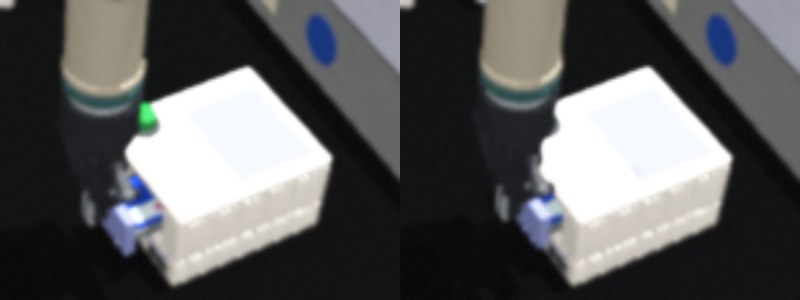

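The force rose to about 11 N and then dropped at x ≈ -121.6, which looks like the home click. Push gently on to feel the buffer, then back off and check.

```bash
python3 - <<'E'
from h import *
f0=np.load('f0.npy')
for i in range(10):
    x=rx()[0]; r=push(x+2,.006,13.5,f0)
    if fx(f0)>11.5 or (r and fx(f0)>9): break
manip.sleep(.1); print(fx(f0),rx())
manip.move_straight([*(A@[-.128,0]+O),Z],vel=.01); print('back',rx(),fx(f0))
manip.move_straight([*(A@[-.135,0]+O),Z],vel=.02); print('back',rx(),fx(f0))
E
```

```text
False x [-124.08    0.54] F 5.88 t 34.95
False x [-124.11    0.52] F 6.46 t 35.2
False x [-124.09    0.54] F 5.99 t 35.45
False x [-124.11    0.56] F 5.17 t 35.7
False x [-124.1     0.54] F 6.33 t 35.95
False x [-124.1     0.53] F 5.73 t 36.2
False x [-124.11    0.55] F 5.89 t 36.45
False x [-124.11    0.55] F 5.99 t 36.7
False x [-124.09    0.5 ] F 5.27 t 36.95
False x [-124.14    0.56] F 5.31 t 37.2
6.093714889898933 [-124.07338304    0.54238535]
back [-128.5530742     0.24329624] 5.095867321636773
back [-1.35401231e+02 -5.80744530e-02] 5.821908376891506
```

The tray followed the finger back, so it wasn't latched: the arm is compliant and my relative steps lagged. Use one continuous slow push with a stop force instead.

```bash
python3 - <<'E'
from h import *
f0=np.load('f0.npy'); print(rx(),fx(f0))
r=push(-127,.015,13.5,f0)
r=push(-105,.008,14.5,f0)
for i in range(3):
    manip.sleep(.1); print(fx(f0),rx())
E
```

```text
[-1.35401231e+02 -5.80744530e-02] 5.821908376891506
False x [-1.2832e+02 -6.0000e-02] F 7.46 t 39.225
True x [-115.86    0.14] F 1.55 t 41.075
0.5561364657187158 [-115.98130195    0.29982166]
0.8454095395426326 [-116.26813288    0.6063954 ]
0.4449294763453552 [-116.90756949    0.84047225]
```

The force fell to about 0.5 N with the arm at -116, so the tray is holding itself. Back off and look.

```bash
python3 - <<'E'
from h import *
f0=np.load('f0.npy')
manip.move_straight([*(A@[-.126,0]+O),Z],vel=.02); print('back',rx(),fx(f0))
manip.move_straight([*(A@[-.160,0]+O),Z],vel=.06); print('back',rx(),fx(f0))
manip.move_straight([*(A@[-.200,0]+O),.25],vel=.15)
manip.move_ptp([.44,-.06,.33],[180,0,-176.5]); manip.sleep(.2)
a=save('wrist','w11.png');c=camera_info('wrist');b=save('side','s11.png')
for n in('release_top','tray_front','tray_nest'): print(n,find('wrist',n)[:1],find('side',n)[:1])
print('release exp up .639,-.003; front home', A@[-.104,0]+O)
def px(x,y,z):
    w=np.r_[A@[x/1e3,y/1e3]+O,z/1e3]; p=np.array(c['mtx'])@(np.array(c['R'])@w+np.array(c['t'])); return (p[:2]/p[2]).round(1)
for d in(-5,0,5,10): print(d,px(-104-d,0,84),px(-92-d,0,84))
cv2.imwrite('pics/m11.png',cv2.cvtColor(np.hstack([cv2.resize(a[100:310,140:420],(400,300)),cv2.resize(b[150:260,280:430],(400,300))]),cv2.COLOR_RGB2BGR))
print(manip.state()['clock'])
E
```

```text
back [-1.26007944e+02 -5.05094445e-02] 0.5454094863440135
back [-159.6871517   -0.1621   ] -0.24129443098173523
release_top [] [(0.46, [0.6393, -0.0072, 0.1198])]
tray_front [] [(0.53, [0.5918, -0.058, 0.0624])]
tray_nest [] [(0.71, [0.6401, -0.0601, 0.0483])]
release exp up .639,-.003; front home [ 0.59329398 -0.05774905]
-5 [270.9 297.4] [270.9 305.4]
0 [270.8 294. ] [270.9 302. ]
5 [270.8 290.6] [270.9 298.7]
10 [270.8 287.2] [270.9 295.3]
45.0583
```

View pics/m11.png

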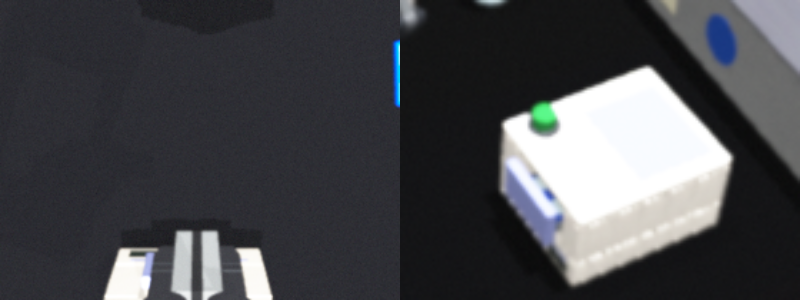

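The side view shows the tray in and holding (front at (533,200)) and the button standing up at (543,117). A quick numeric check of the button height and that nothing creeps, then hand in.

```bash
python3 - <<'E'
from h import *
save('side','s12.png')
c=camera_info('side')
def cen(f):
    h=cv2.cvtColor(cv2.imread('pics/'+f),cv2.COLOR_BGR2HSV); r=[]
    m=cv2.inRange(h,(45,100,60),(75,255,255)); ys,xs=np.nonzero(m); r+= [xs.mean(),ys.mean(),ys.min(),len(xs)]
    m=cv2.inRange(h,(105,35,100),(140,150,255))[200:250,310:345]; ys,xs=np.nonzero(m); return np.round(r+[xs.mean(),ys.mean(),len(xs)],2)
for f in('side.png','s8.png','s11.png','s12.png'): print(f,cen(f))
def p(z): q=np.array(c['mtx'])@(np.array(c['R'])@[.639,-.003,z]+np.array(c['t'])); return q[:2]/q[2]
d=p(.12)-p(.116); print('4mm =',d)
if abs(cen('s12.png')[1]-cen('s8.png')[1])<.5*abs(d[1]) and np.abs(cen('s12.png')-cen('s11.png'))[[1,4,5]].max()<.3:
    print(manip.sign_off())
E
```

```text
side.png [333.28 192.12 187.    81.    11.06  27.69 258.  ]
s8.png [333.28 192.12 187.    81.     8.31  33.04 139.  ]
s11.png [333.25 192.16 187.    80.    19.48  25.95 261.  ]
s12.png [333.25 192.16 187.    80.    19.47  25.98 261.  ]
4mm = [ 0.09065869 -1.04233509]
the job is handed in; nothing more can be done
None
```

Job handed in: the tray popped out on the button press, the blue carrier was set in the nest, and the tray was then pushed home; the final pictures show it staying in with the button fully up, though the judge's verdict was not shown.

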